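# Load the vial feeder's tube magazine

### The job

Load the vial feeder for the next run: stand the tall capped vial in its upright clear tube first, so that it is at the bottom, then the two short capped vials on top of it, all caps up, and last the steel follower weight, knob up, resting on the stack. Then throw the feeder's lever fully over to the other side, so that the feed is on, and leave the other things on the bench where they are.

Things in the scene. Friction and masses are not known exactly. Their poses are not given: they have to be found in the camera images.
- feeder: Vial feeder, fixed to the bench: a white base plate (local x -70 to 70 mm, y -50 to 200 mm, 30 mm high), a grey housing along its +x side (local x 55 to 130 mm, 70 mm high), an upright clear tube with an aluminium funnel mouth, and a lever block at local y = 150 mm. Origin on the bench under the tube's axis, z up.
- feeder_floor (a point): Centre of the clear tube's inner floor, 30 mm above the bench (the base plate's top). The bore is 33 mm across, the wall 3 mm thick. A square aluminium post 12 mm wide stands against the tube at the feeder's local y 20 to 32 mm, up to 160 mm above the bench.
- feeder_mouth (a point): Centre of the tube's mouth: top of the funnel rim, 182 mm above the bench. The funnel is about 41 mm wide inside at the rim, 47 mm outside, and narrows to the 33 mm bore 17 mm below the rim. Vials let go with their lower end in the funnel drop down the tube by themselves.
- feed (a joint): Feed lever angle, rad: about 0 to 0.2 at the start, leaning to the feeder's -x side (feed off); 1.0 at its stop, leaning to the feeder's +x side (feed on). It stays where it is left and takes under 2 N at the ball.
- feed_tip (a point): Centre of the black ball, 26 mm across, at the lever's free end, 80 mm from the pivot on a 10 mm stem. The pivot axis runs along the feeder's y axis at local x = 0, y = 150 mm, 52 mm above the bench; the ball moves from 38 mm on the -x side over the top to 38 mm on the +x side, 122 mm above the bench at either end and 132 mm midway.
- vial_tall_center (a point): The tall vial: amber plastic, straight-sided cylinder 28 mm in diameter and 54 mm tall with a black cap (top 13 mm) of the same diameter. About 20 to 42 g. Starts standing on the bench, cap up. Point at its centre, 27 mm above its foot; z along its axis to the cap.
- vial_a_center (a point): One of two alike short vials: amber plastic, 28 mm in diameter and 36 mm tall with a black cap (top 13 mm). About 14 to 28 g. Starts standing, cap up. Point at its centre, 18 mm above its foot; z to the cap.
- vial_b_center (a point): The other short vial, the same as the first. Point at its centre, 18 mm above its foot; z to the cap.
- follower_center (a point): Follower weight, solid steel, about 85 to 170 g: cylinder 28 mm in diameter and 26 mm tall with a round knob 18 mm in diameter and 30 mm tall on top (56 mm in all). Starts standing, knob up. Point on its axis 28 mm above its foot (2 mm above the knob's lower end); z to the knob. On a complete stack only the knob stands above the rim.
- salve_jar: Bystander: small white jar, 32 mm across, 26 mm tall, among the vials. Origin under its centre.
- petri: Bystander: clear dish, 58 mm across, 15 mm tall. Origin under its centre.
- forceps: Bystander: steel forceps lying flat, 125 mm long. Origin under their middle, x along them.
- slide_box: Bystander: grey slide box, 90 x 140 x 32 mm (x, y, z). Origin under its centre.
- beaker: Bystander: glass beaker, 60 mm across, 70 mm tall. Origin under its centre.
- stain_bottle: Bystander: amber bottle, 48 mm across, 100 mm tall. Origin under its centre.
- timer: Bystander: white bench timer, 60 x 75 x 20 mm. Origin under its centre.
Things that resemble listed ones, but are neither listed nor needed, are in the scene too. Leave any green, purple or yellow look-alike of the part that bears vial_b_center alone.

How it is judged:
On the way, in this order (a step that is already met when the one before it is completed fails the run):
1. the tall vial is at the bottom of the tube, cap up (horizontal distance between vial_tall_center and feeder_mouth below 0.008 m and z of vial_tall_center in the frame of feeder between 0.051 and 0.063 m and angle between vial_tall_center's own z axis and vertical below 0.25 rad), for 0.2 s.
2. one short vial rests on it in the tube, cap up (all of step 1 and ((horizontal distance between vial_a_center and feeder_mouth below 0.008 m and z of vial_a_center in the frame of feeder between 0.096 and 0.108 m and angle between vial_a_center's own z axis and vertical below 0.25 rad) or (horizontal distance between vial_b_center and feeder_mouth below 0.008 m and z of vial_b_center in the frame of feeder between 0.096 and 0.108 m and angle between vial_b_center's own z axis and vertical below 0.25 rad))), for 0.2 s.
3. the other short vial rests on that one, cap up (all of step 1 and ((horizontal distance between each of vial_a_center, vial_b_center and feeder_mouth below 0.008 m and z of vial_a_center in the frame of feeder between 0.096 and 0.108 m and angle between each of vial_a_center, vial_b_center's own z axis and vertical below 0.25 rad and z of vial_b_center in the frame of feeder between 0.132 and 0.144 m) or (horizontal distance between each of vial_b_center, vial_a_center and feeder_mouth below 0.008 m and z of vial_b_center in the frame of feeder between 0.096 and 0.108 m and angle between each of vial_b_center, vial_a_center's own z axis and vertical below 0.25 rad and z of vial_a_center in the frame of feeder between 0.132 and 0.144 m))), for 0.2 s.
4. the follower rests on the stack, knob up (all of step 3 and horizontal distance between follower_center and feeder_mouth below 0.008 m and z of follower_center in the frame of feeder between 0.178 and 0.19 m and angle between follower_center's own z axis and vertical below 0.25 rad), for 0.2 s.
5. the feed lever is thrown fully over (all of step 4 and value of joint feed above 0.88 rad), for 0.2 s.
At the end, for the whole second after the job is handed in: In the tube, from the bottom up: the tall vial, the two short vials in either order, the follower; each upright (within 0.25 rad, caps and knob up), within 8 mm of the tube's axis and 6 mm of its resting height; and the feed lever past 0.88 rad (all of step 5); the robot touches nothing.
It fails at once if a bystander is shifted by more than 40 mm (distance of any of salve_jar, petri, forceps, slide_box, beaker, stain_bottle, timer from where it was at the start of the episode above 0.04 m).
It fails at once if the lever is thrown before the follower is in place (value of joint feed above 0.6 rad and not (horizontal distance between follower_center and feeder_mouth below 0.008 m and z of follower_center in the frame of feeder between 0.178 and 0.19 m and angle between follower_center's own z axis and vertical below 0.25 rad)).
It also fails if it takes over 72 s, if anything falls off the work surface, if the arm or the gripper's body presses on something with over 40 N, if the wrist force passes 120 N, or if a joint passes its speed limit or range.

### The arm

A 7-joint arm with a two-finger parallel gripper is mounted at the origin on the work surface. World frame = base frame: x ahead of the robot, y to its left, z up, the work surface at z = 0. Lengths are in m, angles in rad, forces in N, time in s.
With the tool pointing down it reaches from about 0.425 to 0.95 m from the base axis. Payload 16.7 kg.
Tool frame: the origin (TCP) lies between the finger pads; the fingertips stand 14 mm ahead of it and the grasp point (between the pads) lies 5 mm behind it; z points along the fingers, x is the direction in which the jaws open and shut, and the axes are right-handed (so a half turn about z gives the same grasp; the last joint's range is limited). The gripper opens to 94 mm and grips with 3 to 60 N. Pads are 16 mm wide; open, the fingers measure 119 mm over their backs; the gripper's body (75 mm by 177 mm) begins 78 mm behind the grasp point.
Start: joints at [1.048, 0.426, 0.074, 1.606, -0.034, 1.111, -0.067], TCP at [0.246, -0.628, 0.219] pointing down, gripper open.
Joint ranges: [-2.85, 2.85], [-0.5, 2.14], [-1.23, 1.37], [0.21, 2.46], [-1.02, 4.16], [0.16, 2.05], [-2.73, 2.73]. Speed limits (rad/s): [1.89, 1.89, 2.39, 2.39, 3.01, 3.01, 3.01].

### API

Orientations are given as a rotation vector (axis times angle).
In Python, from cell import robot gives the robot as it stands.
- The arm moves only by the shell command python3 -m creep 'ROWS' [FORCE]. ROWS is a JSON object of lists of equal length, an entry for each row: "twist": the turn, a rotation vector about the tool's x, y, z in rad, a list of three; "dp": the shift along the tool's x, y, z in m, a list of three; "grip": the closure, from -1 (fully open) to 1 (shut). A call has 1 to 8 rows; each row is the pose to reach, as a shift and turn from the pose commanded when the call began, along the tool's axes at that moment; what a row does not reach only later rows make up. A row lasts 1/12 s, in which the tool goes at most 41.7 mm and 7.16 degrees, less where a joint would pass 70% of its speed; a pose out of reach is approached as far as the arm can. A call with a gripper value outside its range is refused whole. The fingers move at their own pace and stop on an object; FORCE is the grip in N (left out, the last holds). Time passes only in rows, so rows that repeat a pose let the fingers close. It gives the time, the measured TCP pose, the force and the opening at its end, in the units of the state.
- robot.state(): the state, without advancing time (a new reading comes with each control period).
- robot.snapshot(name): name is "scene" or "top" or "wrist"; returns a dict with "img" (400x640x3 uint8, red, green, blue), "camera_matrix" (3x3 intrinsics, pixels), "view" (4x4, takes a point from world to camera coordinates). Camera axes: x right, y down, z forward; pixel columns grow to the right and rows downward; lengths in m; the calibration is good to about 2 mm. A picture is of the moment at which its call begins. There is no depth.
- robot.hand_in(): hands the job in, once; it reports no verdict.
Trained networks look in the newest picture that a camera, given by its name, has taken for a name from the list of things; names that differ only in an ending like _2 or _b are one class to them, and where a whole thing is asked for, a point or a joint stands for the part that bears it (a point fixed in the world has none). Each returns a list of dicts, best first, with "score" (0 to 1); they miss things now and then, are a little off and sometimes report something else, mostly with a low value. They report only what shows in the picture. A call takes as long as a camera call. They do not tell look-alikes from the thing itself.
- robot.spot_in(camera, label): "centre" ([row, column] in pixels, amid what is visible of it).
- robot.pinpoint(camera, label): "centre" ([row, column] in pixels: a listed point, or the origin of a listed thing).
The state is a dict: "time_s": time; "joint_pos": joint angles; "joint_velocities": joint speeds; "effort": joint torques, N m; "position": TCP position; "ee_rot": TCP orientation; "wrist_force": force on the tool from outside, world axes, zero at the start; "wrist_torque": the same for the moment, N m; "width": finger opening in m.
Only numpy, scipy, OpenCV 4.12 (cv2) and the standard library are available. Lean on these libraries where they do the work, as an engineer would, in place of code of your own. Each camera call takes 0.05 s, during which the arm holds its last target.

## Working session

There is one attempt and no reset: what is moved stays moved. The work goes in short steps, Python scripts to look and compute and a shell command to move; the robot and the scene stay as the last step left them, time stands still between calls to the robot, and variables do not carry over. Pictures are saved under pics/ and viewed, and the job is handed in when it is done.

```bash
ls; mkdir -p pics
python3 - <<'E'
from cell import robot
import cv2,numpy as np
s=robot.state()
for k,v in s.items(): print(k,np.round(v,3))
for c in ("scene","top","wrist"):
    d=robot.snapshot(c); cv2.imwrite(f"pics/{c}0.png",d["img"][:,:,::-1]); print(c,np.round(d["camera_matrix"],1).tolist(),np.round(d["view"],3).tolist())
E
```

```text
pics
time_s 0.0
joint_pos [ 1.047  0.427  0.074  1.607 -0.034  1.111 -0.067]
joint_velocities [ 0.003  0.    -0.    -0.001 -0.001  0.    -0.   ]
effort [ 2.0000e-03 -9.3581e+01  3.6680e+00 -4.5420e+01 -4.9000e-02  2.0000e-02
  0.0000e+00]
position [ 0.246 -0.628  0.219]
ee_rot [-2.595e+00  1.770e+00  2.000e-03]
wrist_force [-0.054 -0.585  0.099]
wrist_torque [-0.023  0.016 -0.012]
width 0.094
scene [[513.7, 0.0, 312.8], [0.0, 513.7, 196.9], [0.0, 0.0, 1.0]] [[0.735, 0.678, -0.019, -0.379], [0.393, -0.45, -0.802, -0.151], [-0.552, 0.582, -0.597, 1.633], [0.0, 0.0, 0.0, 1.0]]
top [[422.9, 0.0, 330.6], [0.0, 422.9, 195.2], [0.0, 0.0, 1.0]] [[0.003, -1.0, 0.0, -0.071], [-0.995, -0.003, -0.096, 0.568], [0.096, 0.0, -0.995, 1.263], [0.0, 0.0, 0.0, 1.0]]
wrist [[286.5, 0.0, 315.7], [0.0, 286.5, 203.6], [0.0, 0.0, 1.0]] [[0.365, -0.931, 0.0, -0.675], [-0.894, -0.351, 0.28, -0.029], [-0.26, -0.102, -0.96, 0.39], [0.0, 0.0, 0.0, 1.0]]
```

View pics/scene0.png

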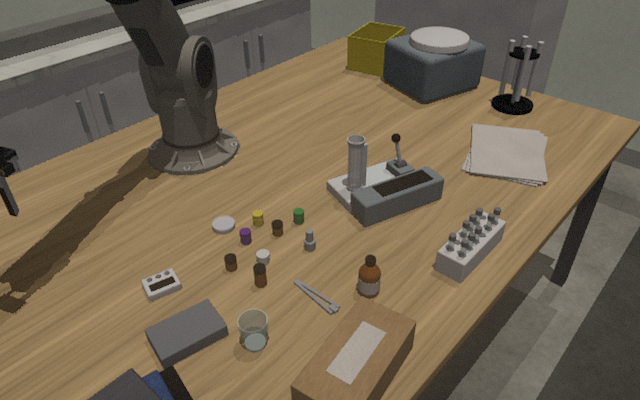

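View pics/top0.png

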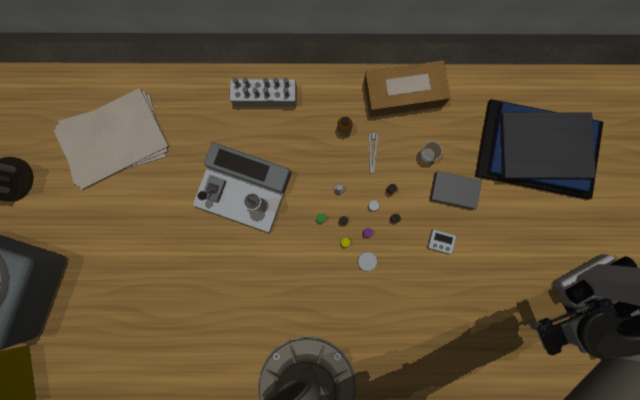

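View pics/wrist0.png

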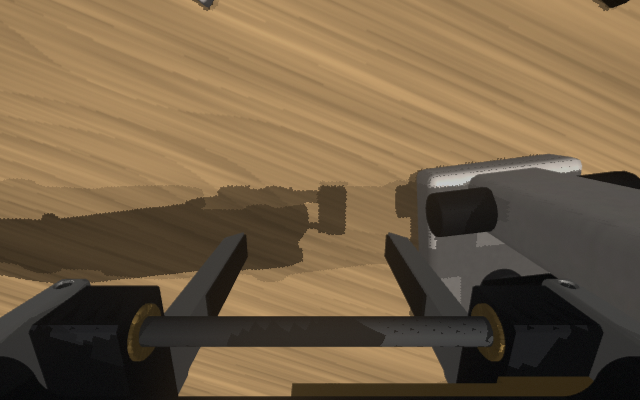

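The scene picture shows the tube at about (357,160) and the lever ball at (397,139). The amber short vials are at (278,228) and (231,262), the tall one at (260,275), the follower at (310,240) and the jar at (263,257). The yellow, purple and green ones are look-alikes. Next I'll locate them.

```bash
cat > h.py <<'E'
from cell import robot
import cv2,numpy as np
from scipy.spatial.transform import Rotation as R
from scipy.optimize import least_squares
def cam(c,save=None):
    d=robot.snapshot(c)
    if save: cv2.imwrite("pics/"+save,d["img"][:,:,::-1])
    return np.array(d["camera_matrix"]),np.array(d["view"]),d["img"]
def onz(K,V,rc,z):
    d=V[:3,:3].T@np.linalg.inv(K)@[rc[1],rc[0],1]; o=-V[:3,:3].T@V[:3,3]
    return o+d*(z-o[2])/d[2]
def proj(K,V,p):
    q=K@(V[:3,:3]@np.asarray(p)+V[:3,3]); return np.array([q[1],q[0]])/q[2]
def tri(obs):
    A=[];b=[]
    for K,V,rc in obs:
        d=V[:3,:3].T@np.linalg.inv(K)@[rc[1],rc[0],1]; d/=np.linalg.norm(d); o=-V[:3,:3].T@V[:3,3]
        P=np.eye(3)-np.outer(d,d); A.append(P); b.append(P@o)
    return np.linalg.lstsq(np.vstack(A),np.hstack(b),rcond=None)[0]
E
python3 - <<'E'
from h import *
Z=dict(feeder=0,feeder_floor=.03,feeder_mouth=.182,feed_tip=.122,vial_tall_center=.027,vial_a_center=.018,follower_center=.028,salve_jar=0,petri=0,forceps=0,slide_box=0,beaker=0,stain_bottle=0,timer=0)
for c in ("top","scene"):
    K,V,_=cam(c)
    for n,z in Z.items():
        for r in robot.pinpoint(c,n)[:6]:
            if r["score"]>.25: print(c,n,round(r["score"],2),np.round(r["centre"],1),np.round(onz(K,V,r["centre"],z),3)[:2])
print(robot.state()["time_s"])
E
```

```text
top feeder 0.94 [207.9 261.5] [0.531 0.146]
top feeder 0.39 [216.8 341.8] [ 0.504 -0.103]
top feeder_floor 0.97 [207.  261.2] [0.532 0.142]
top feeder_mouth 0.74 [201.9 251.1] [0.535 0.144]
top feeder_mouth 0.57 [153.2 425.8] [ 0.669 -0.326]
top feed_tip 0.48 [192.4 202.9] [0.566 0.293]
top vial_tall_center 0.55 [188.2 392.5] [ 0.591 -0.258]
top vial_a_center 0.42 [220.7 392.3] [ 0.492 -0.257]
top follower_center 0.41 [189.4 339.9] [ 0.587 -0.097]
top salve_jar 0.66 [205.9 374.3] [ 0.538 -0.204]
top petri 0.65 [190.1 337.2] [ 0.587 -0.089]
top petri 0.55 [263.1 368.3] [ 0.362 -0.185]
top forceps 0.55 [155.8 373.4] [ 0.696 -0.203]
top forceps 0.28 [210.3 375.7] [ 0.525 -0.209]
top slide_box 0.56 [191.8 455.9] [ 0.583 -0.459]
top beaker 0.92 [155.8 428.9] [ 0.697 -0.377]
top stain_bottle 0.49 [130.8 342. ] [ 0.776 -0.104]
top timer 0.97 [242.9 436.2] [ 0.425 -0.395]
scene feeder 0.73 [194.4 354.7] [0.537 0.149]
scene feeder_floor 0.61 [186.4 354.1] [0.537 0.144]
scene feeder_mouth 0.77 [141.4 356.5] [0.549 0.132]
scene feed_tip 0.67 [136.  397.7] [0.555 0.31 ]
scene vial_tall_center 0.59 [275.1 259.6] [ 0.59  -0.255]
scene vial_a_center 0.69 [258.6 233.7] [ 0.498 -0.253]
scene vial_a_center 0.67 [293.3 317.5] [ 0.717 -0.203]
scene vial_a_center 0.32 [275.5 256.9] [ 0.58  -0.254]
scene follower_center 0.54 [138.2 396.8] [0.472 0.436]
scene follower_center 0.47 [196.8 353.2] [0.564 0.108]
scene follower_center 0.45 [238.8 311.5] [ 0.595 -0.09 ]
scene salve_jar 0.5 [260.8 263.5] [ 0.541 -0.2  ]
scene salve_jar 0.32 [339.7 258.8] [ 0.702 -0.362]
scene petri 0.87 [228.1 224.5] [ 0.377 -0.184]
scene forceps 0.66 [296.4 314.4] [ 0.707 -0.202]
scene slide_box 0.74 [333.9 186.8] [ 0.581 -0.45 ]
scene beaker 0.59 [342.6 255. ] [ 0.701 -0.372]
scene stain_bottle 0.71 [290.7 366.7] [ 0.782 -0.113]
scene timer 0.64 [292.3 162.8] [ 0.447 -0.417]
scene timer 0.34 [227.8 223.2] [ 0.374 -0.185]
1.65
```

Run:
```python
from h import *
a=cv2.imread("pics/top0.png"); b=cv2.imread("pics/scene0.png")
A=cv2.resize(a[135:275,185:405],None,fx=3.6,fy=3.6,interpolation=cv2.INTER_CUBIC)
B=cv2.resize(b[125:295,215:445],None,fx=3.4,fy=3.4,interpolation=cv2.INTER_CUBIC)
cv2.imwrite("pics/topz.png",A);cv2.imwrite("pics/scenez.png",B);print(A.shape,B.shape)
s=robot.state(); print(R.from_rotvec(s["ee_rot"]).as_matrix().round(3))
```

```text
(504, 792, 3) (578, 782, 3)
[[ 0.365 -0.931  0.   ]
 [-0.931 -0.365  0.   ]
 [-0.    -0.    -1.   ]]
```

View pics/topz.png

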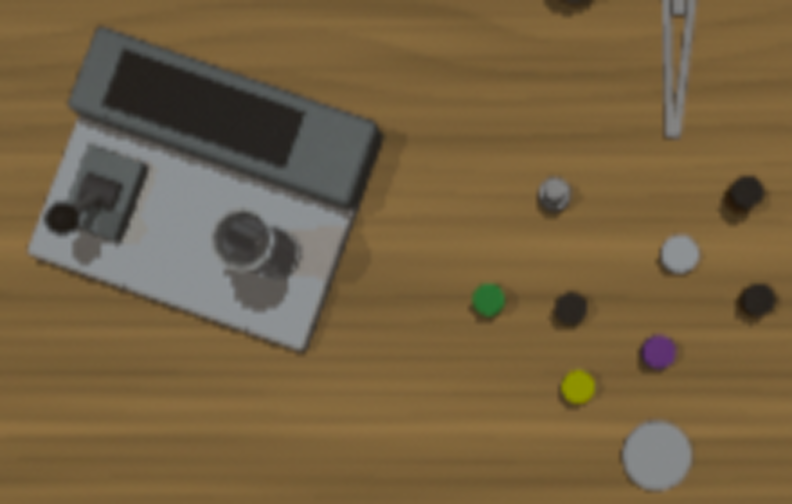

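View pics/scenez.png

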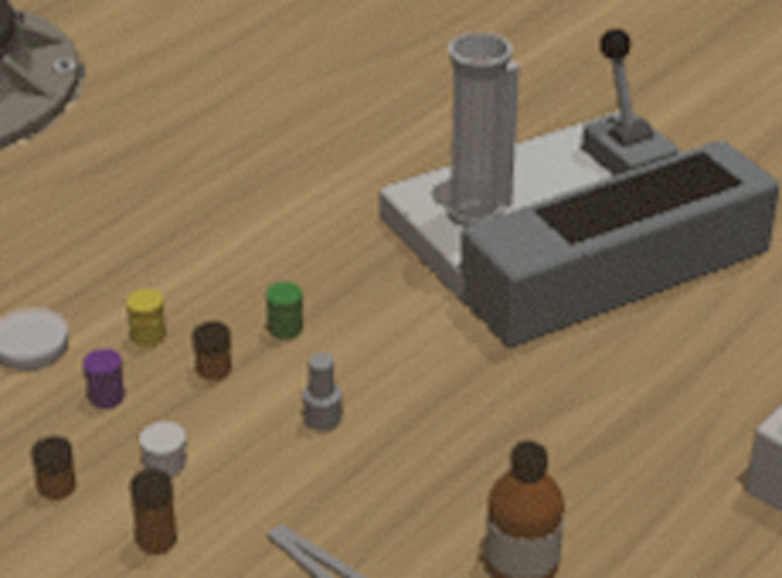

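Run:
```python
from h import *
Kt,Vt,_=cam("top");Ks,Vs,_=cam("scene")
P=dict(mouth=((240,244),(50,481),.182),ball=((218,62),(44,614),.122),tall=((192,746),(487,152),.054),A=((300,757),(448,53),.036),B=((309,571),(333,212),.036),fol=((192,555),(361,321),.056))
for n,(t,s,z) in P.items():
    t=np.array(t)/3.6+[135,185]-.36; s=np.array(s)/3.4+[125,215]-.35
    print(n,"top",onz(Kt,Vt,t,z)[:2].round(4),"scene",onz(Ks,Vs,s,z)[:2].round(4),"tri",tri([(Kt,Vt,t),(Ks,Vs,s)]).round(4))
```

```text
mouth top [0.5367 0.1409] scene [0.5424 0.1389] tri [0.5379 0.1425 0.1784]
ball top [0.5583 0.2953] scene [0.5554 0.2985] tri [0.5581 0.2944 0.1248]
tall top [ 0.5885 -0.2518] scene [ 0.5952 -0.2567] tri [ 0.5894 -0.2526  0.0472]
A top [ 0.4995 -0.2627] scene [ 0.5028 -0.2645] tri [ 0.4999 -0.2629  0.0331]
B top [ 0.4915 -0.1069] scene [ 0.4959 -0.1083] tri [ 0.4922 -0.1063  0.0327]
fol top [ 0.5877 -0.093 ] scene [ 0.5934 -0.0955] tri [ 0.5889 -0.0924  0.0513]
```

```bash
python3 -m creep '{"dp":[[0.03,-0.03,0],[0.06,-0.06,0],[0.09,-0.09,0],[0.12,-0.12,0],[0.12,-0.16,0],[0.12,-0.2,0],[0.12,-0.24,0],[0.12,-0.28,0]],"twist":[[0,0,-0.12],[0,0,-0.24],[0,0,-0.36],[0,0,-0.48],[0,0,-0.60],[0,0,-0.72],[0,0,-0.84],[0,0,-0.96]],"grip":[-0.3,-0.3,-0.3,-0.3,-0.3,-0.3,-0.3,-0.3]}' 15
```

```text
time_s: 2.42
position: [0.5526, -0.6371, 0.2192]
ee_rot: [-3.12, 0.363, 0.0]
wrist_force: [0.8, -0.6, 0.5]
width: 0.0609
```

```bash
python3 -m creep '{"dp":[[-0.011,-0.04,0],[-0.022,-0.08,0],[-0.033,-0.12,0],[-0.044,-0.16,0],[-0.055,-0.2,0],[-0.066,-0.24,0],[-0.077,-0.28,0],[-0.088,-0.32,0]],"twist":[[0,0,-0.12],[0,0,-0.237],[0,0,-0.237],[0,0,-0.237],[0,0,-0.237],[0,0,-0.237],[0,0,-0.237],[0,0,-0.237]],"grip":[-0.3,-0.3,-0.3,-0.3,-0.3,-0.3,-0.3,-0.3]}'
python3 - <<'E'
from h import *
K,V,im=cam("wrist","w1.png")
s=robot.state(); print(np.round(s["position"],4),R.from_rotvec(s["ee_rot"]).as_matrix().round(3).tolist(),np.round(s["joint_pos"],2))
for n,p in dict(tall=(.589,-.252,.054),A=(.5,-.263,.036),B=(.4915,-.107,.036),fol=(.5885,-.093,.056)).items(): print(n,proj(K,V,p).round(1))
for n,z in dict(vial_tall_center=.027,vial_a_center=.018,follower_center=.028).items():
    for r in robot.pinpoint("wrist",n)[:6]:
        if r["score"]>.25: print(n,round(r["score"],2),np.round(r["centre"],1),np.round(onz(K,V,r["centre"],z),4)[:2])
E
```

```text
time_s: 3.08
position: [0.5401, -0.3043, 0.2196]
ee_rot: [3.141, -0.0, 0.0]
wrist_force: [1.2, 0.4, 0.3]
width: 0.0612
[ 0.5414 -0.2953  0.22  ] [[1.0, 0.007, 0.001], [0.007, -1.0, 0.003], [0.001, -0.003, -1.0]] [ 0.64  0.35 -0.3   1.72  0.11  1.09  0.3 ]
tall [146.8 359.1]
A [154.7 282.7]
B [  5.3 269.8]
fol [-19.3 365.9]
vial_tall_center 0.58 [145.9 355.7] [ 0.5888 -0.2533]
vial_a_center 0.82 [153.6 283.6] [ 0.4992 -0.2637]
```

View pics/w1.png

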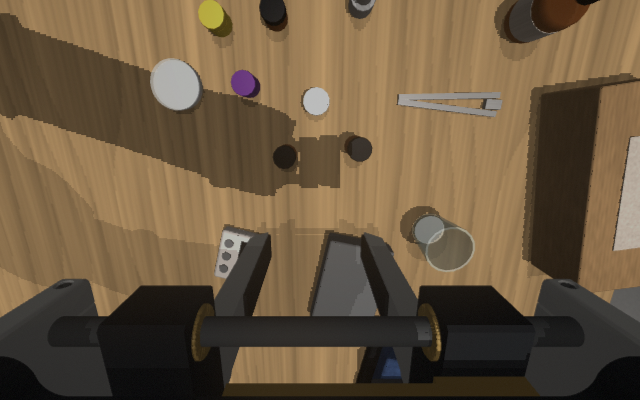

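```bash
cat > st.py <<'E'
from h import *
import sys
s=robot.state(); M=R.from_rotvec(s["ee_rot"]).as_matrix()
print(round(s["time_s"],2),np.round(s["position"],4),"yaw",round(np.arctan2(M[1,0],M[0,0]),4),"tilt",M[:2,2].round(4),"w",round(s["width"],4),"f",np.round(s["wrist_force"],1))
if len(sys.argv)>1:
    g=np.array([float(v) for v in sys.argv[1:4]]); print("dp",(M.T@(g-s["position"])).round(4))
E
python3 st.py .589 -.253 .12
```

```text
3.28 [ 0.5409 -0.3051  0.2201] yaw 0.002 tilt [ 0.0007 -0.0005] w 0.0613 f [-0.4 -2.4  0.7]
dp [ 0.0481 -0.0521  0.1001]
```

```bash
python3 -m creep '{"dp":[[0.024,-0.026,0.015],[0.044,-0.048,0.035],[0.048,-0.052,0.065],[0.048,-0.052,0.1],[0.048,-0.052,0.13],[0.048,-0.052,0.135],[0.048,-0.052,0.135]],"twist":[[0,0,0],[0,0,0],[0,0,0],[0,0,0],[0,0,0],[0,0,0],[0,0,0]],"grip":[-0.3,-0.3,-0.3,-0.3,-0.3,-0.3,-0.3]}'
python3 st.py .589 -.253 .04
python3 - <<'E'
from h import *
K,V,im=cam("wrist","w2.png")
for p in ((.589,-.253,.054),): print(proj(K,V,p).round(1))
E
```

```text
time_s: 3.87
position: [0.5873, -0.2549, 0.0827]
ee_rot: [-3.14, 0.002, 0.006]
wrist_force: [0.1, -0.2, -0.4]
width: 0.061
3.87 [ 0.5873 -0.2549  0.0827] yaw -0.0014 tilt [-0.0035  0.0012] w 0.061 f [ 0.1 -0.2 -0.4]
dp [ 0.0018 -0.0019  0.0427]
[234.5 318.7]
```

View pics/w2.png

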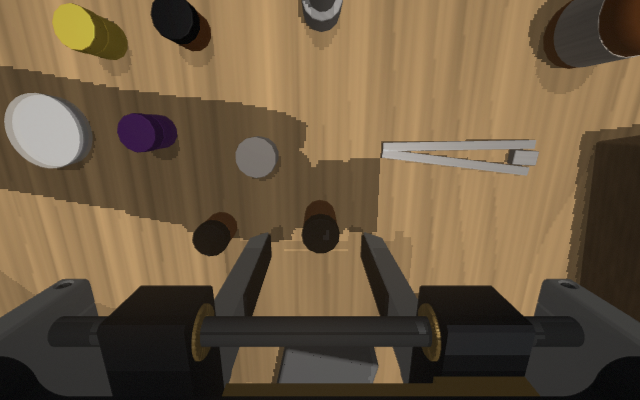

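The tall cap is at (320,233), centred between the fingers and within 2 px of the prediction. I'll descend and grip.

```bash
python3 -m creep '{"dp":[[0.001,-0.002,0.02],[0.001,-0.002,0.037],[0.001,-0.002,0.043],[0.001,-0.002,0.043],[0.001,-0.002,0.043],[0.001,-0.002,0.043],[0.001,-0.002,0.043]],"twist":[[0,0,0],[0,0,0],[0,0,0],[0,0,0],[0,0,0],[0,0,0],[0,0,0]],"grip":[-0.3,-0.3,-0.3,0.6,0.6,0.6,0.6]}' 15
python3 st.py
```

```text
time_s: 4.5
position: [0.5902, -0.2526, 0.0429]
ee_rot: [3.141, -0.001, 0.003]
wrist_force: [0.2, 0.7, -0.3]
width: 0.0379
4.5 [ 0.5902 -0.2526  0.0429] yaw -0.0003 tilt [ 0.0017 -0.0007] w 0.0379 f [ 0.2  0.7 -0.3]
```

```bash
python3 -m creep '{"dp":[[0,0,0],[0,0,0],[0,0,-0.02],[0,0,-0.06],[0,0,-0.1],[0,0,-0.14],[0,0,-0.175],[0,0,-0.18]],"twist":[[0,0,0],[0,0,0],[0,0,0],[0,0,0],[0,0,0],[0,0,0],[0,0,0],[0,0,0]],"grip":[0.6,0.6,0.6,0.6,0.6,0.6,0.6,0.6]}' 15
python3 st.py .537 .141 .235
```

```text
time_s: 5.17
position: [0.592, -0.2528, 0.2286]
ee_rot: [3.139, -0.0, 0.013]
wrist_force: [1.6, -0.4, -0.1]
width: 0.0275
5.17 [ 0.592  -0.2528  0.2286] yaw -0.0002 tilt [ 0.008  -0.0031] w 0.0275 f [ 1.6 -0.4 -0.1]
dp [-0.055  -0.3938 -0.008 ]
```

```bash
python3 -m creep '{"dp":[[-0.007,-0.03,-0.01],[-0.014,-0.07,-0.02],[-0.021,-0.11,-0.03],[-0.028,-0.15,-0.03],[-0.035,-0.19,-0.03],[-0.042,-0.23,-0.03],[-0.049,-0.265,-0.03],[-0.053,-0.285,-0.03]],"twist":[[0,0,0],[0,0,0],[0,0,0],[0,0,0],[0,0,0],[0,0,0],[0,0,0],[0,0,0]],"grip":[0.6,0.6,0.6,0.6,0.6,0.6,0.6,0.6]}'
python3 -m creep '{"dp":[[0,0,0],[0,0,0]],"twist":[[0,0,0],[0,0,0]],"grip":[0.6,0.6]}'
python3 - <<'E'
from h import *
K,V,im=cam("wrist","w3.png")
for p in ((.537,.141,.182),(.5424,.139,.182)): print(proj(K,V,p).round(1))
for n,z in dict(feeder_mouth=.182,feeder_floor=.03,feed_tip=.124,vial_tall_center=.2).items():
    for r in robot.pinpoint("wrist",n)[:6]:
        if r["score"]>.25: print(n,round(r["score"],2),np.round(r["centre"],1),np.round(onz(K,V,r["centre"],z),4)[:2])
E
python3 st.py
```

```text
time_s: 5.83
position: [0.5354, 0.0371, 0.2519]
ee_rot: [-3.141, -0.006, -0.001]
wrist_force: [-0.2, 0.8, -0.0]
width: 0.0279
time_s: 6.0
position: [0.5364, 0.0338, 0.2517]
ee_rot: [3.141, 0.004, 0.001]
wrist_force: [-0.7, -0.5, -1.3]
width: 0.0276
[ 84.8 317.3]
[ 87.6 324.4]
feeder_mouth 0.62 [ 83.6 317.7] [0.5373 0.1418]
feeder_floor 0.88 [ 99.9 314.8] [0.5348 0.1397]
feeder_floor 0.32 [ 83.6 323.7] [0.5458 0.159 ]
vial_tall_center 0.65 [244.6 312.1] [0.5331 0.0173]
6.25 [0.5367 0.0316 0.2514] yaw -0.0019 tilt [-0.0003 -0.0001] w 0.0278 f [ 0.6  0.8 -0.7]
```

View pics/w3.png

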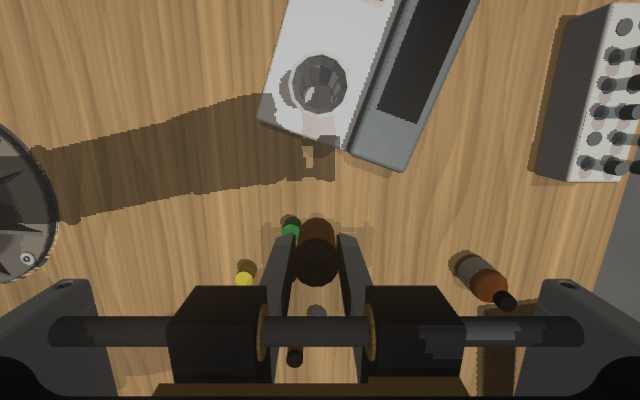

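Run:
```python
from h import *
im=cv2.imread("pics/w3.png")
a=cv2.resize(im[40:130,260:380],None,fx=4,fy=4,interpolation=cv2.INTER_CUBIC);b=cv2.resize(im[200:310,260:380],None,fx=4,fy=4,interpolation=cv2.INTER_CUBIC)
cv2.imwrite("pics/w3z.png",np.hstack([a,b[:360]]))
K,V,_=cam("wrist"); s=robot.state()["position"]; print(s)
for rc in ((260,314),(263,315)): print(onz(K,V,rc,.264).round(4))
for rc in ((83,319),(84,318)): print(onz(K,V,rc,.182).round(4))
```

```text
[0.5366941  0.03181712 0.25135475]
[0.5354 0.0346 0.264 ]
[0.5359 0.0326 0.264 ]
[0.539 0.14  0.182]
[0.5383 0.1393 0.182 ]
```

View pics/w3z.png

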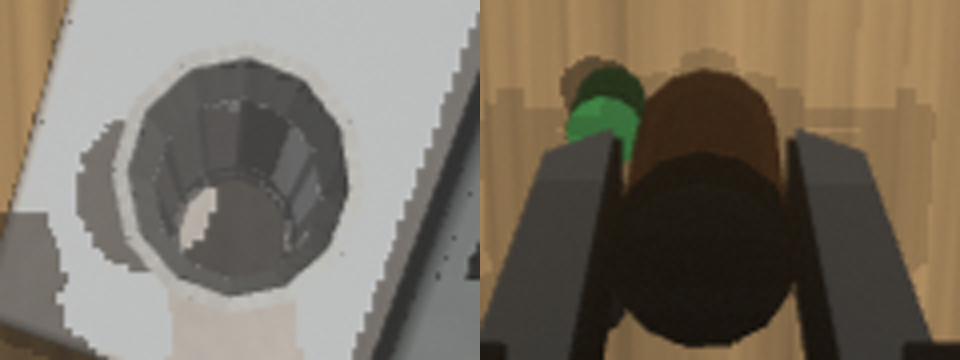

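```bash
python3 -m creep '{"dp":[[0.002,-0.03,0],[0.002,-0.065,0],[0.002,-0.095,0],[0.002,-0.107,0],[0.002,-0.109,0],[0.002,-0.109,0]],"twist":[[0,0,0],[0,0,0],[0,0,0],[0,0,0],[0,0,0],[0,0,0]],"grip":[0.6,0.6,0.6,0.6,0.6,0.6]}'
python3 st.py .5385 .1405 .212
python3 - <<'E'
from h import *
K,V,im=cam("scene");cv2.imwrite("pics/s4.png",cv2.resize(im[90:220,290:450,::-1],None,fx=4,fy=4,interpolation=cv2.INTER_CUBIC))
K,V,im=cam("wrist","w4.png")
E
python3 st.py .5385 .1405 .212
```

```text
time_s: 6.8
position: [0.5386, 0.1417, 0.2513]
ee_rot: [3.142, 0.001, -0.001]
wrist_force: [-0.5, -0.9, -0.4]
width: 0.0274
6.8 [0.5386 0.1417 0.2513] yaw 0.0006 tilt [-0.0004 -0.0001] w 0.0274 f [-0.5 -0.9 -0.4]
dp [-0.0001  0.0012  0.0393]
6.9 [0.5388 0.1402 0.2513] yaw -0.0017 tilt [-0.0003 -0.0005] w 0.0274 f [-0.6 -0.4 -1.1]
dp [-0.0003 -0.0003  0.0393]
```

View pics/s4.png

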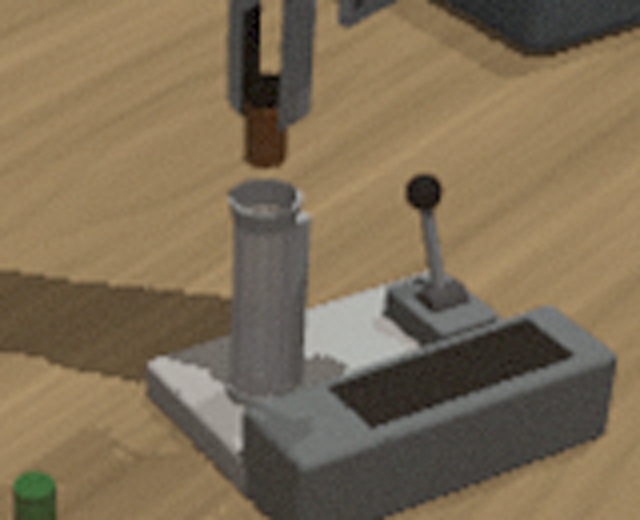

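View pics/w4.png

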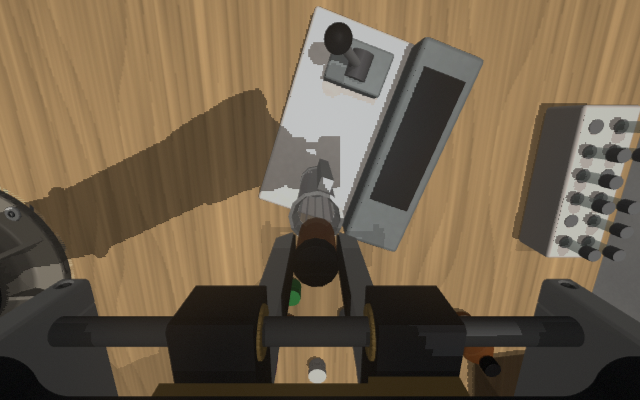

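The scene zoom shows the vial at x≈265, directly over the tube rim at (265,195). The wrist view agrees on x. I'll lower it and release.

```bash
python3 -m creep '{"dp":[[0,0,0.015],[0,0,0.03],[0,0,0.038],[0,0,0.039],[0,0,0.039]],"twist":[[0,0,0],[0,0,0],[0,0,0],[0,0,0],[0,0,0]],"grip":[0.6,0.6,0.6,0.6,0.6]}'
python3 st.py
```

```text
time_s: 7.32
position: [0.5386, 0.141, 0.2124]
ee_rot: [3.141, -0.002, -0.001]
wrist_force: [1.0, -0.0, -1.1]
width: 0.0277
7.32 [0.5386 0.141  0.2124] yaw -0.0012 tilt [-0.0007 -0.0002] w 0.0277 f [ 1.  -0.  -1.1]
```

```bash
python3 -m creep '{"dp":[[0,0,0],[0,0,0],[0,0,0],[0,0,0],[0,0,-0.02],[0,0.0,-0.04]],"twist":[[0,0,0],[0,0,0],[0,0,0],[0,0,0],[0,0,0],[0,0,0]],"grip":[-0.3,-0.3,-0.3,-0.3,-0.3,-0.3]}'
python3 - <<'E'
from h import *
K,V,im=cam("scene");cv2.imwrite("pics/s5.png",cv2.resize(im[90:220,290:450,::-1],None,fx=4,fy=4,interpolation=cv2.INTER_CUBIC))
E
python3 st.py .4995 -.2635 .25
```

```text
time_s: 7.82
position: [0.538, 0.1417, 0.2524]
ee_rot: [3.141, 0.0, -0.003]
wrist_force: [1.2, -0.2, -0.1]
width: 0.0609
7.87 [0.5397 0.1426 0.2569] yaw 0.0002 tilt [0.0035 0.0011] w 0.0608 f [ 1.5 -0.1  5.2]
dp [-0.0403  0.4061  0.0064]
```

View pics/s5.png

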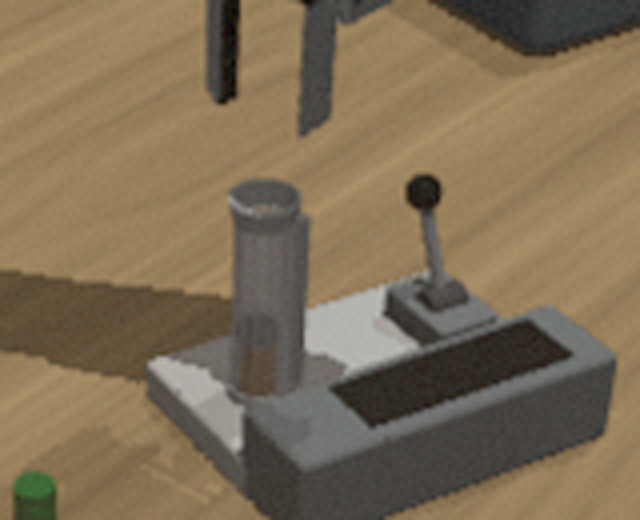

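The tall vial stands cap up at the tube's bottom (260,360 in the zoom). Next is vial B.

```bash
python3 -m creep '{"dp":[[-0.008,0.035,0],[-0.015,0.075,0],[-0.022,0.115,0.005],[-0.03,0.15,0.02],[-0.037,0.185,0.04],[-0.044,0.22,0.06],[-0.047,0.243,0.09],[-0.047,0.248,0.12]],"twist":[[0,0,0],[0,0,0],[0,0,0],[0,0,0],[0,0,0],[0,0,0],[0,0,0],[0,0,0]],"grip":[-0.3,-0.3,-0.3,-0.3,-0.3,-0.3,-0.3,-0.3]}'
python3 -m creep '{"dp":[[0,0,0.03],[0,0,0.04],[0,0,0.04]],"twist":[[0,0,0],[0,0,0],[0,0,0]],"grip":[-0.3,-0.3,-0.3]}'
python3 - <<'E'
from h import *
K,V,im=cam("wrist","w6.png")
for p in ((.4915,-.107,.036),(.4922,-.1063,.036)): print(proj(K,V,p).round(1))
E
python3 st.py .4915 -.107 .032
```

```text
time_s: 8.53
position: [0.491, -0.1107, 0.1321]
ee_rot: [3.14, -0.008, 0.003]
wrist_force: [0.7, -1.2, -0.2]
width: 0.0614
time_s: 8.78
position: [0.4903, -0.1057, 0.0907]
ee_rot: [-3.141, -0.001, 0.006]
wrist_force: [-1.1, 0.0, 0.3]
width: 0.0611
[226.  317.9]
[225.2 318.7]
8.83 [ 0.4915 -0.1056  0.0924] yaw 0.0008 tilt [-0.0013  0.0007] w 0.061 f [0.  0.2 0.7]
dp [0.0001 0.0015 0.0604]
```

View pics/w6.png

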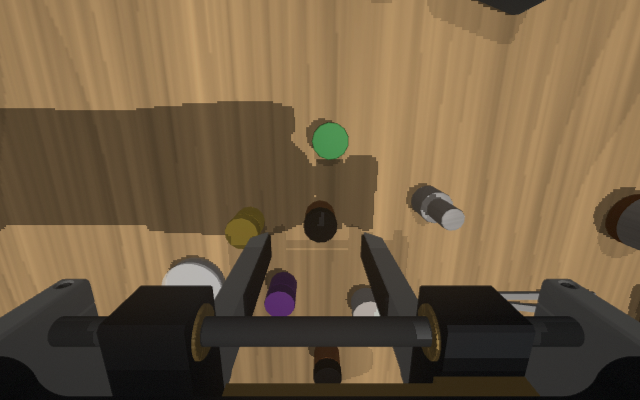

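B's cap is at (320,224), as predicted. I'll narrow the jaws to keep clear of the yellow vial, then descend.

```bash
python3 -m creep '{"dp":[[0,0.001,0.02],[0,0.001,0.04],[0,0.001,0.055],[0,0.001,0.06],[0,0.001,0.06],[0,0.001,0.06],[0,0.001,0.06],[0,0.001,0.06]],"twist":[[0,0,0],[0,0,0],[0,0,0],[0,0,0],[0,0,0],[0,0,0],[0,0,0],[0,0,0]],"grip":[-0.06,-0.06,-0.06,-0.06,0.6,0.6,0.6,0.6]}' 15
python3 -m creep '{"dp":[[0,0,0],[0,0,-0.02],[0,0,-0.05],[0,0,-0.09],[0,0,-0.13],[0,0,-0.17],[0,0,-0.2],[0,0,-0.205]],"twist":[[0,0,0],[0,0,0],[0,0,0],[0,0,0],[0,0,0],[0,0,0],[0,0,0],[0,0,0]],"grip":[0.6,0.6,0.6,0.6,0.6,0.6,0.6,0.6]}' 15
python3 st.py .5385 .1405 .24
```

```text
time_s: 9.5
position: [0.4925, -0.1073, 0.0338]
ee_rot: [3.141, -0.0, 0.003]
wrist_force: [1.1, -0.1, 6.2]
width: 0.0274
time_s: 10.17
position: [0.4936, -0.1073, 0.2435]
ee_rot: [3.14, -0.0, 0.012]
wrist_force: [0.1, -0.3, -0.1]
width: 0.0276
10.17 [ 0.4936 -0.1073  0.2435] yaw -0.0003 tilt [ 0.0077 -0.0019] w 0.0276 f [ 0.1 -0.3 -0.1]
dp [ 0.0448 -0.2478  0.0034]
```

```bash
python3 -m creep '{"dp":[[0.008,-0.035,0],[0.015,-0.075,0],[0.022,-0.115,0],[0.03,-0.155,0],[0.037,-0.195,0],[0.044,-0.228,0],[0.047,-0.244,0],[0.047,-0.247,0]],"twist":[[0,0,0],[0,0,0],[0,0,0],[0,0,0],[0,0,0],[0,0,0],[0,0,0],[0,0,0]],"grip":[0.6,0.6,0.6,0.6,0.6,0.6,0.6,0.6]}'
python3 -m creep '{"dp":[[0,0,0],[0,0,0],[0,0,0]],"twist":[[0,0,0],[0,0,0],[0,0,0]],"grip":[0.6,0.6,0.6]}'
python3 st.py .5385 .1405 .203
python3 - <<'E'
from h import *
K,V,im=cam("scene");cv2.imwrite("pics/s7.png",cv2.resize(im[90:220,290:450,::-1],None,fx=4,fy=4,interpolation=cv2.INTER_CUBIC))
E
python3 st.py .5385 .1405 .203
```

```text
time_s: 10.83
position: [0.5383, 0.1438, 0.2375]
ee_rot: [-3.14, -0.007, 0.0]
wrist_force: [-0.4, 0.2, -0.2]
width: 0.0276
time_s: 11.08
position: [0.5385, 0.1382, 0.2375]
ee_rot: [3.141, -0.003, -0.0]
wrist_force: [-0.2, 0.3, -0.1]
width: 0.0275
11.08 [0.5385 0.1382 0.2375] yaw -0.002 tilt [-0.     -0.0006] w 0.0275 f [-0.2  0.3 -0.1]
dp [-0.     -0.0023  0.0345]
11.13 [0.5386 0.1382 0.2376] yaw -0.0021 tilt [ 0.0001 -0.0006] w 0.0277 f [ 0.3  0.4 -0. ]
dp [-0.0001 -0.0023  0.0346]
```

View pics/s7.png

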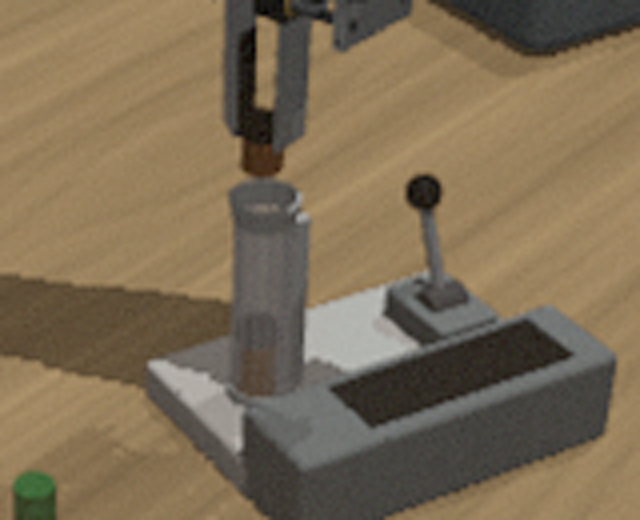

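```bash
python3 -m creep '{"dp":[[0,-0.002,0.014],[0,-0.002,0.028],[0,-0.002,0.034],[0,-0.002,0.034],[0,-0.002,0.034],[0,-0.002,0.034],[0,-0.002,0.034],[0,-0.002,0.034]],"twist":[[0,0,0],[0,0,0],[0,0,0],[0,0,0],[0,0,0],[0,0,0],[0,0,0],[0,0,0]],"grip":[0.6,0.6,0.6,0.6,-0.3,-0.3,-0.3,-0.3]}'
python3 -m creep '{"dp":[[0,0,-0.02],[0,0,-0.045]],"twist":[[0,0,0],[0,0,0]],"grip":[-0.3,-0.3]}'
python3 - <<'E'
from h import *
K,V,im=cam("scene");cv2.imwrite("pics/s8.png",cv2.resize(im[90:220,290:450,::-1],None,fx=4,fy=4,interpolation=cv2.INTER_CUBIC))
E
python3 st.py .4995 -.2635 .09
```

```text
time_s: 11.8
position: [0.5389, 0.1419, 0.2041]
ee_rot: [-3.141, 0.0, -0.001]
wrist_force: [0.2, -0.5, -0.5]
width: 0.0507
time_s: 11.97
position: [0.5377, 0.1415, 0.2479]
ee_rot: [3.141, 0.0, -0.004]
wrist_force: [0.8, -0.5, 1.3]
width: 0.0606
12.02 [0.5399 0.1426 0.2538] yaw 0.0002 tilt [0.004  0.0012] w 0.0613 f [1.6 0.6 5.2]
dp [-0.0411  0.4063  0.1631]
```

View pics/s8.png

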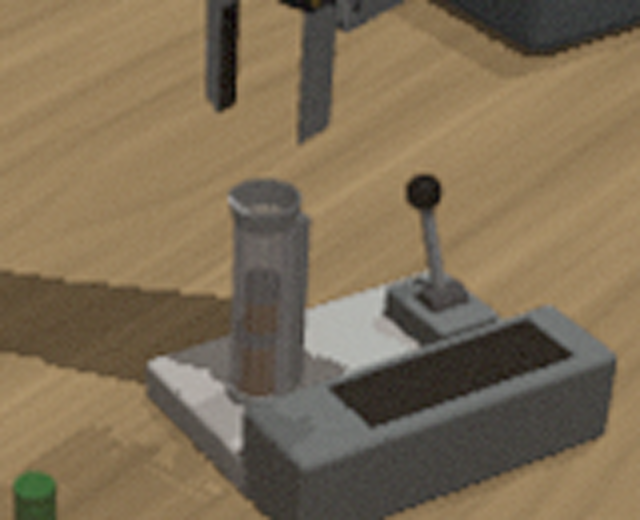

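The short vial sits on the tall one, cap up, with its amber band at (262,318). Now vial A.

```bash
python3 -m creep '{"dp":[[-0.005,0.035,0],[-0.01,0.075,0],[-0.015,0.115,0],[-0.02,0.155,0],[-0.025,0.195,0],[-0.03,0.235,0],[-0.035,0.275,0.01],[-0.039,0.31,0.03]],"twist":[[0,0,0],[0,0,0],[0,0,0],[0,0,0],[0,0,0],[0,0,0],[0,0,0],[0,0,0]],"grip":[-0.3,-0.3,-0.3,-0.3,-0.3,-0.3,-0.3,-0.3]}'
python3 -m creep '{"dp":[[0,0.035,0.015],[0,0.065,0.035],[0,0.085,0.065],[0,0.094,0.1],[0,0.094,0.125],[0,0.094,0.128],[0,0.094,0.128]],"twist":[[0,0,0],[0,0,0],[0,0,0],[0,0,0],[0,0,0],[0,0,0],[0,0,0]],"grip":[-0.15,-0.15,-0.15,-0.15,-0.15,-0.15,-0.15]}'
python3 - <<'E'
from h import *
K,V,im=cam("wrist","w9.png")
for p in ((.4995,-.2635,.036),): print(proj(K,V,p).round(1))
E
python3 st.py .4995 -.2635 .032
```

```text
time_s: 12.68
position: [0.5001, -0.1712, 0.2206]
ee_rot: [3.14, -0.002, 0.007]
wrist_force: [1.1, 0.3, 0.4]
width: 0.0611
time_s: 13.27
position: [0.499, -0.2616, 0.0898]
ee_rot: [-3.14, -0.0, 0.003]
wrist_force: [-0.4, 0.2, 1.3]
width: 0.0538
[227.1 316.8]
13.32 [ 0.5001 -0.2617  0.0913] yaw 0.0007 tilt [0.0002 0.0003] w 0.0538 f [-0.4 -0.3  0.5]
dp [-0.0006  0.0018  0.0593]
```

View pics/w9.png

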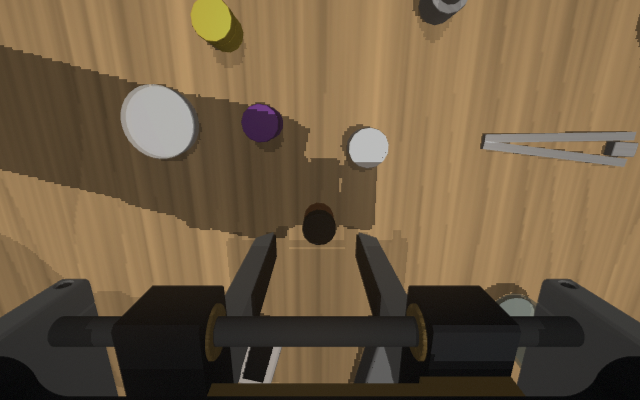

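Vial A's cap is at (319,227), matching the prediction.

```bash
python3 -m creep '{"dp":[[0,0.001,0.02],[0,0.001,0.04],[0,0.001,0.055],[0,0.001,0.059],[0,0.001,0.059],[0,0.001,0.059],[0,0.001,0.059],[0,0.001,0.059]],"twist":[[0,0,0],[0,0,0],[0,0,0],[0,0,0],[0,0,0],[0,0,0],[0,0,0],[0,0,0]],"grip":[-0.06,-0.06,-0.06,-0.06,0.6,0.6,0.6,0.6]}' 15
python3 -m creep '{"dp":[[0,0,0],[0,0,-0.02],[0,0,-0.05],[0,0,-0.09],[0,0,-0.13],[0,0,-0.17],[0,0,-0.2],[0,0,-0.205]],"twist":[[0,0,0],[0,0,0],[0,0,0],[0,0,0],[0,0,0],[0,0,0],[0,0,0],[0,0,0]],"grip":[0.6,0.6,0.6,0.6,0.6,0.6,0.6,0.6]}' 15
python3 -m creep '{"dp":[[0.005,-0.035,0],[0.01,-0.075,0],[0.015,-0.115,0],[0.02,-0.155,0],[0.025,-0.195,0],[0.03,-0.23,0],[0.035,-0.255,0],[0.037,-0.265,0]],"twist":[[0,0,0],[0,0,0],[0,0,0],[0,0,0],[0,0,0],[0,0,0],[0,0,0],[0,0,0]],"grip":[0.6,0.6,0.6,0.6,0.6,0.6,0.6,0.6]}'
python3 -m creep '{"dp":[[0,0,0]],"twist":[[0,0,0]],"grip":[0.6]}'
python3 st.py .5385 .1405 .238
```

```text
time_s: 13.98
position: [0.5004, -0.2634, 0.0329]
ee_rot: [3.141, -0.0, 0.003]
wrist_force: [0.7, -0.1, 6.2]
width: 0.0276
time_s: 14.65
position: [0.5016, -0.2639, 0.2429]
ee_rot: [3.138, -0.0, 0.011]
wrist_force: [1.0, -0.8, -0.3]
width: 0.0278
time_s: 15.32
position: [0.5367, 0.0061, 0.2369]
ee_rot: [-3.141, -0.007, -0.001]
wrist_force: [-1.1, -0.5, -0.5]
width: 0.0277
time_s: 15.4
position: [0.5367, 0.0045, 0.2367]
ee_rot: [-3.141, -0.006, -0.001]
wrist_force: [0.2, -0.0, -1.0]
width: 0.0273
15.4 [0.5367 0.0045 0.2367] yaw 0.0038 tilt [0.0005 0.0007] w 0.0273 f [ 0.2 -0.  -1. ]
dp [ 0.0023 -0.136  -0.0012]
```

```bash
python3 -m creep '{"dp":[[0.002,-0.03,0],[0.002,-0.065,0],[0.002,-0.1,0],[0.002,-0.125,0],[0.002,-0.138,0],[0.002,-0.138,0],[0.002,-0.138,0],[0.002,-0.138,0]],"twist":[[0,0,0],[0,0,0],[0,0,0],[0,0,0],[0,0,0],[0,0,0],[0,0,0],[0,0,0]],"grip":[0.6,0.6,0.6,0.6,0.6,0.6,0.6,0.6]}'
python3 - <<'E'
from h import *
K,V,im=cam("scene");cv2.imwrite("pics/s10.png",cv2.resize(im[90:220,290:450,::-1],None,fx=4,fy=4,interpolation=cv2.INTER_CUBIC))
E
python3 st.py .5385 .1405 .203
```

```text
time_s: 16.07
position: [0.5388, 0.1378, 0.2364]
ee_rot: [3.141, -0.003, -0.0]
wrist_force: [0.1, -0.5, -0.6]
width: 0.0277
16.12 [0.5388 0.1378 0.2364] yaw -0.0024 tilt [-0.0001 -0.0007] w 0.0276 f [ 0.7 -0.1 -0.3]
dp [-0.0003 -0.0027  0.0334]
```

View pics/s10.png

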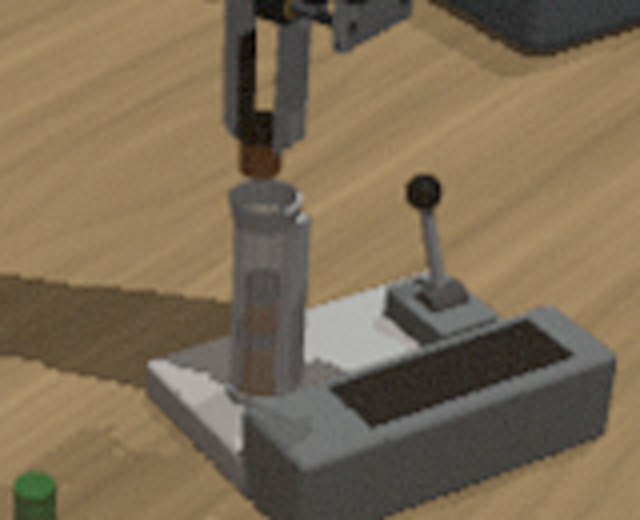

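```bash
python3 -m creep '{"dp":[[0,-0.002,0.014],[0,-0.002,0.028],[0,-0.002,0.033],[0,-0.002,0.033],[0,-0.002,0.033],[0,-0.002,0.033],[0,-0.002,0.033],[0,-0.002,0.033]],"twist":[[0,0,0],[0,0,0],[0,0,0],[0,0,0],[0,0,0],[0,0,0],[0,0,0],[0,0,0]],"grip":[0.6,0.6,0.6,0.6,-0.3,-0.3,-0.3,-0.3]}'
python3 -m creep '{"dp":[[0,0,-0.02],[0,0,-0.045]],"twist":[[0,0,0],[0,0,0]],"grip":[-0.3,-0.3]}'
python3 - <<'E'
from h import *
K,V,im=cam("scene");cv2.imwrite("pics/s11.png",cv2.resize(im[90:220,290:450,::-1],None,fx=4,fy=4,interpolation=cv2.INTER_CUBIC))
E
python3 st.py .588 -.0935 .25
```

```text
time_s: 16.78
position: [0.5388, 0.1418, 0.2041]
ee_rot: [-3.141, 0.0, -0.001]
wrist_force: [0.7, -0.2, -0.6]
width: 0.0508
time_s: 16.95
position: [0.5377, 0.1415, 0.2479]
ee_rot: [3.141, 0.0, -0.004]
wrist_force: [0.2, -0.4, 0.3]
width: 0.0605
17.0 [0.5399 0.1426 0.2537] yaw 0.0002 tilt [0.0039 0.0012] w 0.0607 f [ 2.2 -0.1  5.4]
dp [0.0481 0.2361 0.0037]
```

View pics/s11.png

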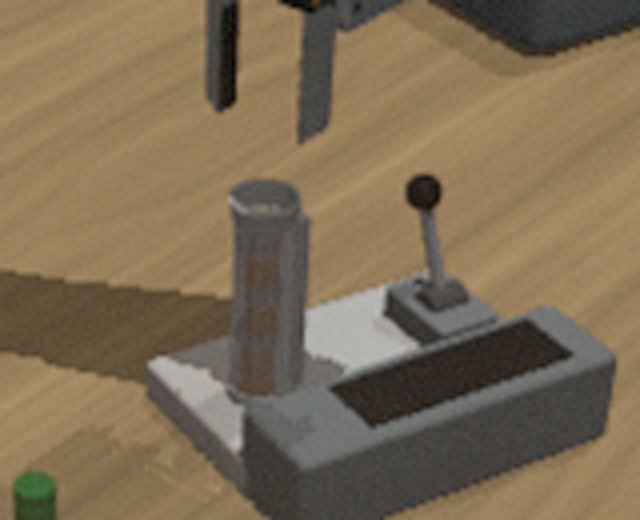

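All three vials are stacked, with amber bands at y≈272, 320 and 370 in the zoom. Now the follower.

```bash
python3 -m creep '{"dp":[[0.008,0.035,0],[0.016,0.075,0],[0.024,0.115,0.005],[0.032,0.15,0.02],[0.04,0.185,0.04],[0.047,0.215,0.06],[0.049,0.231,0.09],[0.049,0.234,0.12]],"twist":[[0,0,0],[0,0,0],[0,0,0],[0,0,0],[0,0,0],[0,0,0],[0,0,0],[0,0,0]],"grip":[-0.3,-0.3,-0.3,-0.3,-0.3,-0.3,-0.3,-0.3]}'
python3 -m creep '{"dp":[[0,0,0.02],[0,0,0.028],[0,0,0.028]],"twist":[[0,0,0],[0,0,0],[0,0,0]],"grip":[-0.15,-0.15,-0.15]}'
python3 - <<'E'
from h import *
K,V,im=cam("wrist","w12.png")
print(proj(K,V,(.588,-.0935,.056)).round(1))
E
python3 st.py .588 -.0935 .044
```

```text
time_s: 17.67
position: [0.5882, -0.0966, 0.1279]
ee_rot: [3.14, -0.007, 0.003]
wrist_force: [1.4, -0.2, -0.1]
width: 0.061
time_s: 17.92
position: [0.5867, -0.0918, 0.0991]
ee_rot: [-3.141, -0.0, 0.004]
wrist_force: [0.2, 0.4, -0.2]
width: 0.0542
[231.7 318. ]
17.97 [ 0.5876 -0.0917  0.1006] yaw 0.0005 tilt [-0.0006  0.0004] w 0.054 f [ 0.1 -0.6  0.7]
dp [0.0004 0.0018 0.0566]
```

View pics/w12.png

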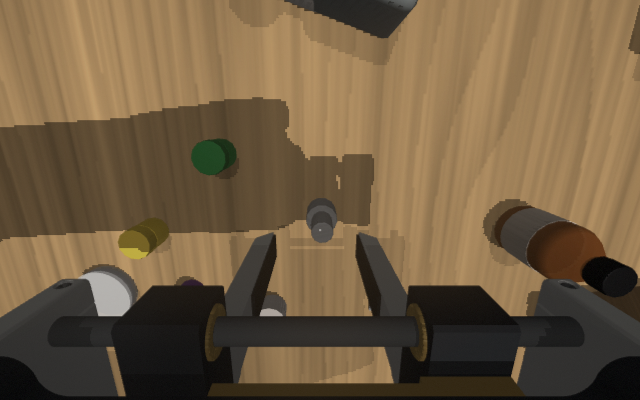

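The knob is at (321,231), within 1–2 mm of the prediction.

```bash
python3 -m creep '{"dp":[[0.001,0.001,0.02],[0.001,0.001,0.04],[0.001,0.001,0.053],[0.001,0.001,0.056],[0.001,0.001,0.056],[0.001,0.001,0.056],[0.001,0.001,0.056],[0.001,0.001,0.056]],"twist":[[0,0,0],[0,0,0],[0,0,0],[0,0,0],[0,0,0],[0,0,0],[0,0,0],[0,0,0]],"grip":[-0.15,-0.15,-0.15,-0.15,0.8,0.8,0.8,0.8]}' 30
python3 -m creep '{"dp":[[0,0,0],[0,0,0],[0,0,-0.02],[0,0,-0.06],[0,0,-0.1],[0,0,-0.14],[0,0,-0.18],[0,0,-0.2]],"twist":[[0,0,0],[0,0,0],[0,0,0],[0,0,0],[0,0,0],[0,0,0],[0,0,0],[0,0,0]],"grip":[0.8,0.8,0.8,0.8,0.8,0.8,0.8,0.8]}' 30
python3 st.py .5385 .1405 .25
```

```text
time_s: 18.63
position: [0.5892, -0.0932, 0.0456]
ee_rot: [3.141, -0.0, 0.002]
wrist_force: [-0.2, 0.3, 0.9]
width: 0.0311
time_s: 19.3
position: [0.5897, -0.093, 0.2497]
ee_rot: [3.141, 0.0, 0.008]
wrist_force: [1.3, 0.8, -1.8]
width: 0.0172
19.3 [ 0.5897 -0.093   0.2497] yaw 0.0 tilt [ 0.0049 -0.0006] w 0.0172 f [ 1.3  0.8 -1.8]
dp [-0.0512 -0.2335 -0.0007]
```

```bash
python3 -m creep '{"dp":[[-0.008,-0.03,-0.005],[-0.016,-0.065,-0.01],[-0.024,-0.1,-0.01],[-0.032,-0.135,-0.01],[-0.04,-0.17,-0.01],[-0.047,-0.205,-0.01],[-0.05,-0.225,-0.01],[-0.05,-0.233,-0.01]],"twist":[[0,0,0],[0,0,0],[0,0,0],[0,0,0],[0,0,0],[0,0,0],[0,0,0],[0,0,0]],"grip":[0.8,0.8,0.8,0.8,0.8,0.8,0.8,0.8]}'
python3 -m creep '{"dp":[[0,0,0],[0,0,0],[0,0,0],[0,0,0]],"twist":[[0,0,0],[0,0,0],[0,0,0],[0,0,0]],"grip":[0.8,0.8,0.8,0.8]}'
python3 - <<'E'
from h import *
K,V,im=cam("scene");cv2.imwrite("pics/s13.png",cv2.resize(im[90:220,290:450,::-1],None,fx=4,fy=4,interpolation=cv2.INTER_CUBIC))
K,V,im=cam("wrist","w13.png")
E
python3 st.py .5385 .1405 .207
```

```text
time_s: 19.97
position: [0.5373, 0.1436, 0.2549]
ee_rot: [-3.141, -0.007, -0.0]
wrist_force: [-0.2, 0.4, -1.9]
width: 0.0173
time_s: 20.3
position: [0.5389, 0.1382, 0.2544]
ee_rot: [3.141, -0.004, -0.0]
wrist_force: [-0.8, -0.5, -1.5]
width: 0.0173
20.4 [0.5388 0.1387 0.2544] yaw -0.0018 tilt [-0.0001 -0.0002] w 0.0171 f [-0.3 -0.1 -1.1]
dp [-0.0003 -0.0019  0.0474]
```

View pics/s13.png

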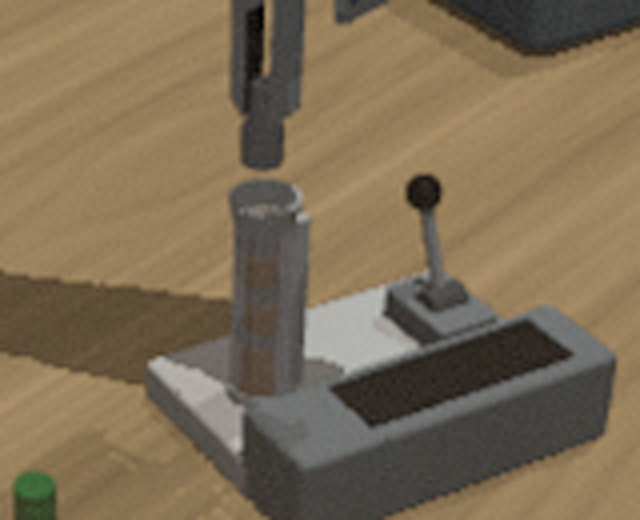

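View pics/w13.png

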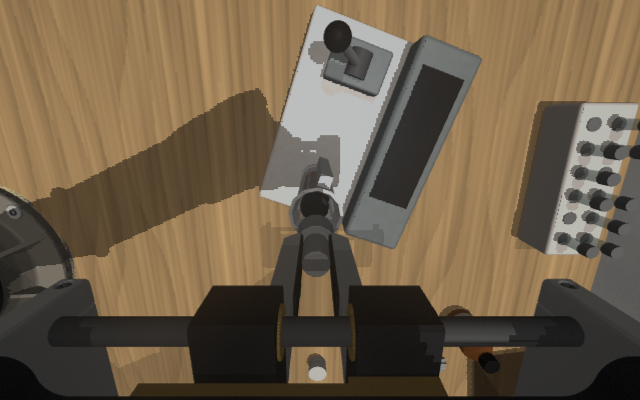

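```bash
python3 -m creep '{"dp":[[0,-0.002,0.014],[0,-0.002,0.028],[0,-0.002,0.039],[0,-0.002,0.047],[0,-0.002,0.048],[0,-0.002,0.048]],"twist":[[0,0,0],[0,0,0],[0,0,0],[0,0,0],[0,0,0],[0,0,0]],"grip":[0.8,0.8,0.8,0.8,0.8,0.8]}'
python3 st.py
```

```text
time_s: 20.9
position: [0.5385, 0.1417, 0.2063]
ee_rot: [3.142, -0.0, -0.001]
wrist_force: [1.3, -0.0, -1.7]
width: 0.0172
20.9 [0.5385 0.1417 0.2063] yaw -0.0003 tilt [-0.0007 -0.    ] w 0.0172 f [ 1.3 -0.  -1.7]
```

```bash
python3 -m creep '{"dp":[[0,0,0],[0,0,0],[0,0,0],[0,0,0],[0,0,-0.02],[0,0,-0.05],[0,0,-0.07]],"twist":[[0,0,0],[0,0,0],[0,0,0],[0,0,0],[0,0,0],[0,0,0],[0,0,0]],"grip":[-0.3,-0.3,-0.3,-0.3,-0.3,-0.3,-0.3]}'
python3 - <<'E'
from h import *
Ks,Vs,im=cam("scene");cv2.imwrite("pics/s14.png",cv2.resize(im[90:220,290:450,::-1],None,fx=4,fy=4,interpolation=cv2.INTER_CUBIC))
K,V,im=cam("wrist","w14.png")
for z in (.124,.128): print(onz(K,V,(36,338),z),proj(K,V,(.5385,.1405,.212)),proj(K,V,(.5385,.1405,.182)))
E
python3 st.py
```

```text
time_s: 21.48
position: [0.5388, 0.1422, 0.2787]
ee_rot: [-3.141, -0.0, -0.001]
wrist_force: [-0.2, 0.3, 0.8]
width: 0.0599
[0.56297051 0.3053154  0.124     ] [220.70384564 313.80940325] [210.27850801 313.82448556]
[0.56267019 0.30430939 0.128     ] [220.70384564 313.80940325] [210.27850801 313.82448556]
21.58 [0.54   0.1426 0.2801] yaw -0.0001 tilt [0.0052 0.0012] w 0.0609 f [ 0.1 -0.7 -0.3]
```

View pics/s14.png

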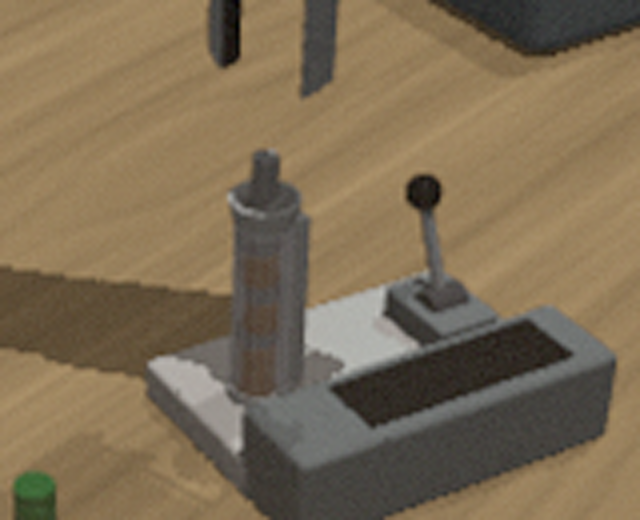

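View pics/w14.png

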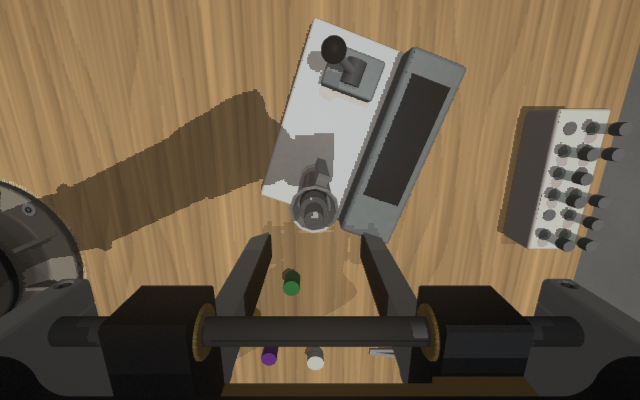

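The follower rests with its knob above the rim. Its knob is at (265,175) in the scene zoom and (315,214) in the wrist view. Now the lever.

```bash
python3 - <<'E'
from h import *
im=cv2.imread("pics/w14.png")
cv2.imwrite("pics/w14z.png",cv2.resize(im[10:210,250:400],None,fx=3,fy=3,interpolation=cv2.INTER_CUBIC))
Ks,Vs,_=cam("scene");Kt,Vt,_=cam("top");K,V,_=cam("wrist","w15.png")
b=tri([(Ks,Vs,(137.6,395.6)),(Kt,Vt,(195.2,201.9)),(K,V,(49,333.5))]);print("ball",b)
print(proj(Ks,Vs,b),proj(Kt,Vt,b),proj(K,V,b))
m=np.array([.5385,.1405])
for y in (-.26,-.29,-.32,-.35):
    ex=np.array([np.cos(y),np.sin(y)]);ey=np.array([-ex[1],ex[0]]);p=m+.15*ey
    print(y,"pivot",p,"ball local",(b[:2]-p)@ex,(b[:2]-p)@ey, "plate corner px",[proj(K,V,[*(m+a*ex+c*ey),.03]).round(0).tolist() for a,c in ((-.07,-.05),(-.07,.2))])
E
python3 st.py
```

```text
ball [0.55785305 0.29315914 0.12507957]
[137.64739648 394.92964686] [195.26672445 202.27005371] [ 46.57843525 335.19561968]
-0.26 pivot [0.57706208 0.2854585 ] ball local -0.02054310484862234 0.0025035549847584526 plate corner px [[199.0, 261.0], [13.0, 303.0]]
-0.29 pivot [0.58139283 0.28423658] ball local -0.025108281559176077 0.0018187328262091703 plate corner px [[198.0, 261.0], [13.0, 308.0]]
-0.32 pivot [0.58568498 0.28288531] ball local -0.029650862511084747 0.0009972840555732333 plate corner px [[196.0, 260.0], [13.0, 313.0]]
-0.35 pivot [0.58993467 0.28140591] ball local -0.03416675968810656 3.9947921298275715e-05 plate corner px [[194.0, 260.0], [13.0, 318.0]]
21.73 [0.5384 0.1417 0.276 ] yaw -0.0001 tilt [-0.0003 -0.0002] w 0.061 f [-0.  -0.4 -0.1]
```

View pics/w15.png

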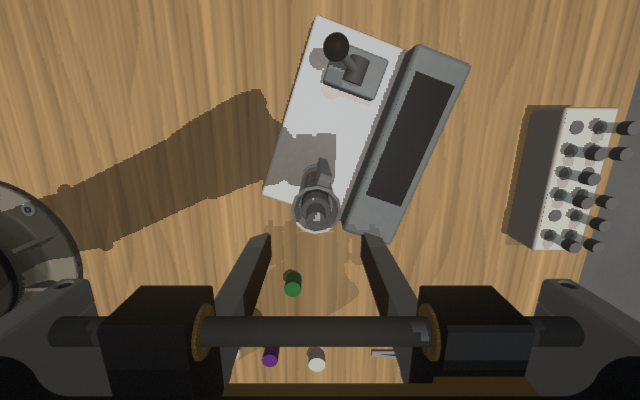

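```bash
python3 -m creep '{"dp":[[-0.003,-0.03,0],[-0.008,-0.06,0],[-0.013,-0.095,0],[-0.018,-0.125,0],[-0.022,-0.155,0],[-0.022,-0.165,0],[-0.022,-0.165,0],[-0.022,-0.165,0]],"twist":[[0,0,0.08],[0,0,0.18],[0,0,0.28],[0,0,0.33],[0,0,0.33],[0,0,0.33],[0,0,0.33],[0,0,0.33]],"grip":[1,1,1,1,1,1,1,1]}' 15
python3 - <<'E'
from h import *
K,V,im=cam("wrist","w16.png")
E
python3 st.py .516 .307 .127
```

```text
time_s: 22.4
position: [0.5163, 0.3065, 0.2754]
ee_rot: [3.098, -0.514, -0.002]
wrist_force: [0.3, -0.8, -0.3]
width: 0.0109
22.45 [0.5167 0.3056 0.2756] yaw -0.3305 tilt [-0.0011 -0.0011] w 0.0074 f [ 0.4 -0.6  0.2]
dp [-0.001  -0.0013  0.1486]
```

View pics/w16.png

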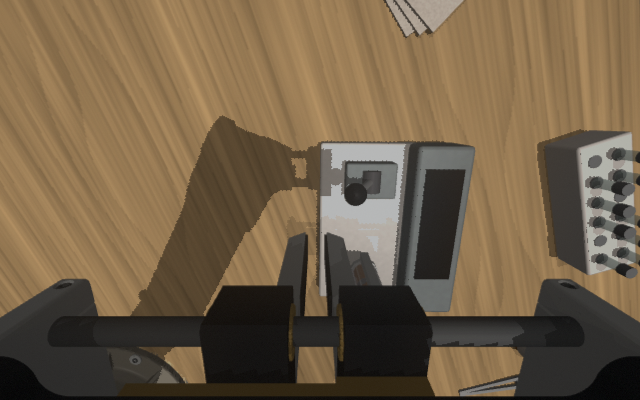

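```bash
python3 -m creep '{"dp":[[0,0,0.03],[0,0,0.065],[0,0,0.1],[0,0,0.13],[0,0,0.147],[0,0,0.148],[0,0,0.148]],"twist":[[0,0,0],[0,0,0],[0,0,0],[0,0,0],[0,0,0],[0,0,0],[0,0,0]],"grip":[1,1,1,1,1,1,1]}'
python3 - <<'E'
from h import *
K,V,im=cam("wrist","w17.png")
Ks,Vs,im=cam("scene");cv2.imwrite("pics/s17.png",cv2.resize(im[90:220,290:450,::-1],None,fx=4,fy=4,interpolation=cv2.INTER_CUBIC))
E
python3 st.py
```

```text
time_s: 23.03
position: [0.5167, 0.3053, 0.1281]
ee_rot: [3.097, -0.518, -0.002]
wrist_force: [-0.1, 0.9, 0.1]
width: 0.0004
23.13 [0.5175 0.3066 0.13  ] yaw -0.3311 tilt [0.0015 0.0007] w -0.0003 f [-0.1  0.7 -0.1]
```

View pics/w17.png

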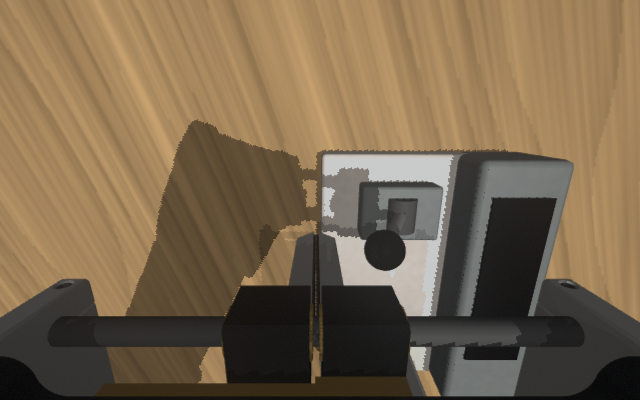

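View pics/s17.png

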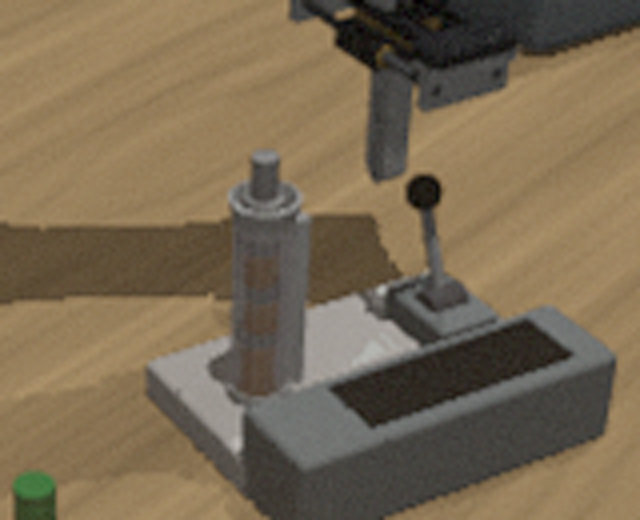

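```bash
python3 - <<'E'
from h import *
K,V,im=cam("wrist"); s=robot.state(); M=R.from_rotvec(s["ee_rot"]).as_matrix(); p=np.array(s["position"])
for z in (0,.014): print(proj(K,V,p+M@[0,0,z]).round(1), proj(K,V,p+M@[0,.008,z]).round(1))
b=onz(K,V,(250,385),.125); print(b, (M.T@(b-p)).round(4)); print("px",(proj(K,V,[.558,.293,.125])).round(1))
E
python3 st.py
```

```text
[254.4 316.1] [265.8 316.1]
[245.1 316.1] [255.8 316.1]
[0.55983221 0.29287376 0.125     ] [ 0.0445 -0.0005  0.0052]
px [250.7 382.2]
23.18 [0.5176 0.3068 0.1302] yaw -0.3309 tilt [0.002 0.001] w 0.0005 f [ 0.3 -0.4  0.1]
```

```bash
python3 -m creep '{"dp":[[0.012,0,0.002],[0.024,0,0.002],[0.036,0,0.002],[0.048,0,0.002],[0.06,0,0.002],[0.07,0,0.002],[0.076,0,0.002],[0.078,0,0.002]],"twist":[[0,0,0],[0,0,0],[0,0,0],[0,0,0],[0,0,0],[0,0,0],[0,0,0],[0,0,0]],"grip":[1,1,1,1,1,1,1,1]}'
python3 - <<'E'
from h import *
K,V,im=cam("wrist","w18.png")
Ks,Vs,im=cam("scene");cv2.imwrite("pics/s18.png",cv2.resize(im[90:220,290:450,::-1],None,fx=4,fy=4,interpolation=cv2.INTER_CUBIC))
for a in (.030,.035,.038): print(a,(proj(K,V,[.587+a*.946,.2825-a*.324,.123])).round(1))
E
python3 st.py
```

```text
time_s: 23.85
position: [0.5914, 0.2808, 0.1261]
ee_rot: [3.098, -0.518, -0.001]
wrist_force: [-1.6, -0.7, -0.5]
width: 0.0004
0.03 [252.1 355.6]
0.035 [252.1 363.4]
0.038 [252.1 368.1]
23.95 [0.5905 0.2814 0.1263] yaw -0.3304 tilt [-0.0003  0.    ] w 0.0001 f [ 0.2 -0.2 -0.4]
```

View pics/w18.png

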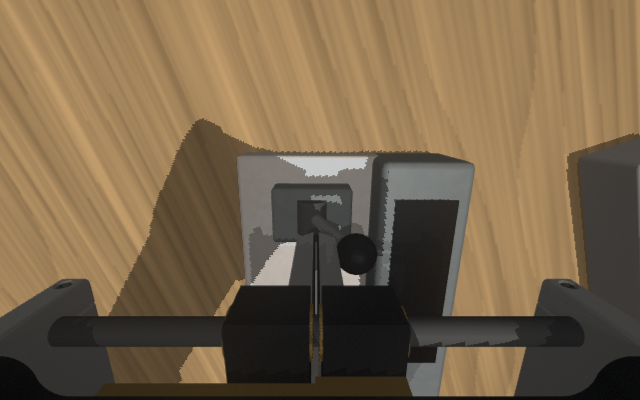

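View pics/s18.png

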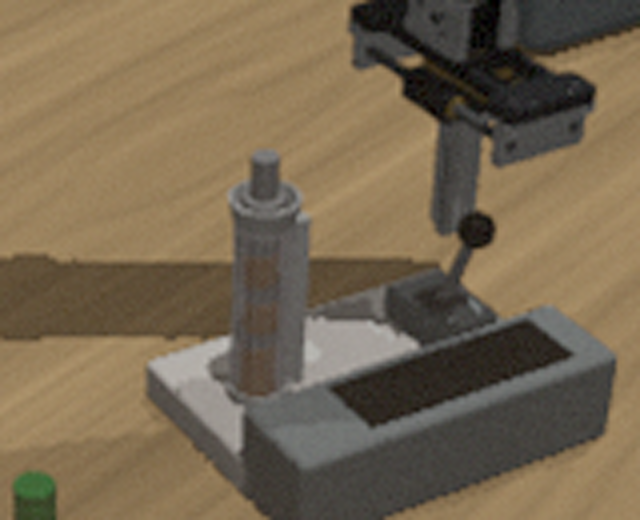

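The ball is at (357,254), about 31 mm past the pivot or roughly 0.9 rad. I'll push gently to the stop while watching the force.

```bash
python3 -m creep '{"dp":[[0.002,0,0],[0.004,0,0],[0.004,0,0]],"twist":[[0,0,0],[0,0,0],[0,0,0]],"grip":[1,1,1]}'
python3 -m creep '{"dp":[[0.002,0,0],[0.003,0,0],[0.003,0,0]],"twist":[[0,0,0],[0,0,0],[0,0,0]],"grip":[1,1,1]}'
python3 st.py
```

```text
time_s: 24.2
position: [0.5942, 0.2804, 0.1266]
ee_rot: [-3.099, 0.516, -0.0]
wrist_force: [-0.8, -0.2, 0.1]
width: 0.0006
time_s: 24.45
position: [0.5971, 0.2793, 0.1265]
ee_rot: [-3.099, 0.516, -0.0]
wrist_force: [-0.9, 0.9, -0.6]
width: -0.0002
24.45 [0.5971 0.2793 0.1265] yaw -0.3301 tilt [0.0001 0.    ] w -0.0002 f [-0.9  0.9 -0.6]
```

```bash
python3 -m creep '{"dp":[[0.001,0,0],[0.002,0,0],[0.002,0,0]],"twist":[[0,0,0],[0,0,0],[0,0,0]],"grip":[1,1,1]}'
python3 -m creep '{"dp":[[0.001,0,0],[0.002,0,0],[0.002,0,0]],"twist":[[0,0,0],[0,0,0],[0,0,0]],"grip":[1,1,1]}'
python3 st.py
python3 - <<'E'
from h import *
K,V,im=cam("wrist","w19.png")
Ks,Vs,im=cam("scene");cv2.imwrite("pics/s19.png",cv2.resize(im[90:220,290:450,::-1],None,fx=4,fy=4,interpolation=cv2.INTER_CUBIC))
for a in (.030,.035,.038): print(a,(proj(K,V,[.587+a*.946,.2825-a*.324,.123])).round(1))
E
```

```text
time_s: 24.7
position: [0.599, 0.2786, 0.1265]
ee_rot: [-3.099, 0.516, -0.0]
wrist_force: [-0.9, 0.5, -0.1]
width: 0.0005
time_s: 24.95
position: [0.6007, 0.2781, 0.1264]
ee_rot: [-3.099, 0.516, 0.001]
wrist_force: [-2.3, 0.3, -0.6]
width: 0.0003
24.95 [0.6007 0.2781 0.1264] yaw -0.33 tilt [-0.0004  0.0001] w 0.0003 f [-2.3  0.3 -0.6]
0.03 [252.5 340.5]
0.035 [252.5 348.3]
0.038 [252.5 353. ]
```

View pics/w19.png

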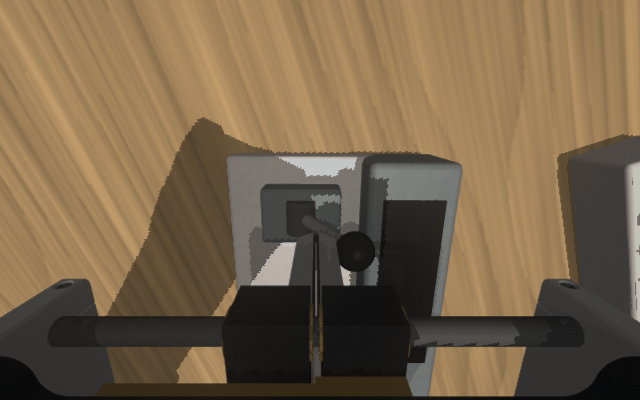

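The ball is at (355,252), about 39 mm past the pivot, so it is at the stop, with force rising slightly. I'll back off, go up and check.

```bash
python3 -m creep '{"dp":[[-0.015,0,0],[-0.04,0,-0.01],[-0.06,0,-0.04],[-0.06,0,-0.08],[-0.06,-0.02,-0.12],[-0.06,-0.04,-0.15],[-0.06,-0.04,-0.16],[-0.06,-0.04,-0.16]],"twist":[[0,0,0],[0,0,0],[0,0,0],[0,0,0],[0,0,0],[0,0,0],[0,0,0],[0,0,0]],"grip":[1,1,1,1,1,1,1,1]}'
python3 - <<'E'
from h import *
Ks,Vs,im=cam("scene");cv2.imwrite("pics/s20.png",cv2.resize(im[90:220,290:450,::-1],None,fx=4,fy=4,interpolation=cv2.INTER_CUBIC))
Kt,Vt,im=cam("top","t20.png")
cv2.imwrite("pics/t20z.png",cv2.resize(im[135:275,185:405,::-1],None,fx=3.6,fy=3.6,interpolation=cv2.INTER_CUBIC))
for a in (.030,.034,.038): print(a,*(proj(k,v,[.587+a*.946,.2825-a*.324,.123]).round(1) for k,v in ((Ks,Vs),(Kt,Vt))))
E
python3 st.py
```

```text
time_s: 25.72
position: [0.5579, 0.3371, 0.2898]
ee_rot: [-3.096, 0.514, -0.006]
wrist_force: [1.1, -0.0, -1.9]
width: 0.0005
0.03 [148.3 408.1] [175.2 210.3]
0.034 [149. 409.] [173.9 210.8]
0.038 [149.6 409.9] [172.5 211.3]
25.82 [0.557  0.3347 0.2859] yaw -0.3304 tilt [ 0.0001 -0.0006] w 0.0003 f [-0.  -0.6 -2.2]
```

View pics/s20.png

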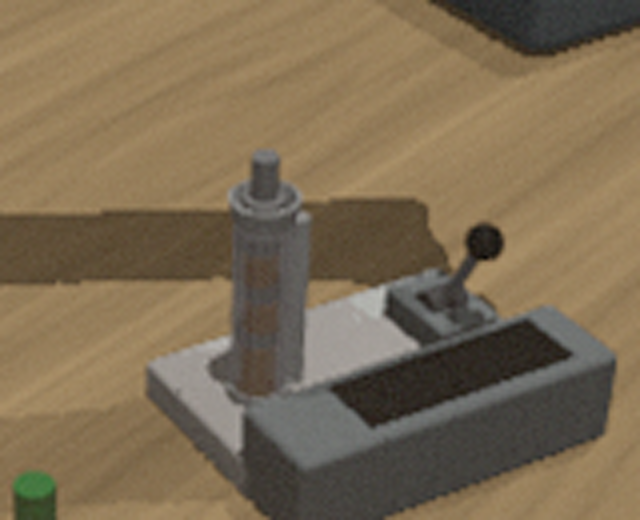

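View pics/t20z.png

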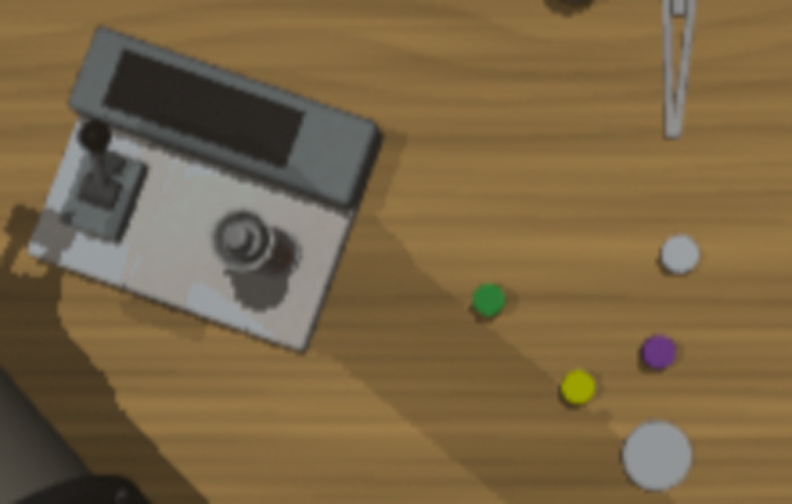

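In the top view the ball is at (211,172), and the stop predicts (211.3,172.5). The scene view agrees. The stack and follower are intact and the bystanders are unmoved, so I'll hand in.

```bash
python3 -c "
from cell import robot
print(robot.hand_in())"
```

```text
the job is handed in; nothing more can be done
None
```

The feeder is loaded and switched on. The tube holds the tall vial at the bottom, then the two short amber vials, then the steel follower with its knob up. I pushed the lever over with closed fingers and handed the job in at about 26 s of the 72 s allowed.

- **Stack:** the last scene view shows the three vial bodies one above the other in the tube. Only the follower's knob stands above the rim.
- **Lever:** the ball is within 1–2 pixels of where full throw should put it, in both the top and scene views. The push force stayed under about 2.5 N.
- **Everything else:** the jar, dish, forceps and the three coloured look-alikes are where they were in the last top-view crop. I didn't recheck the other bystanders, but the arm never worked close to them.
- **Robot:** the gripper is well clear of the feeder, at about 0.29 m height.

The hand-in gave no verdict. No check failed. The networks sometimes gave wrong detections, so I placed things from the pictures and the camera calibration instead.

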